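# Put the respirator filters back in their holders

### The arm

A 6-joint arm with a two-finger parallel gripper is mounted at the origin on the work surface. World frame = base frame: x ahead of the robot, y to its left, z up, the work surface at z = 0. Lengths are in mm, angles in degrees, forces in N, time in s.
With the tool pointing down it reaches from about 250 to 725 mm from the base axis. Payload 4 kg.
Tool frame: the origin (TCP) lies midway between the tips of the shut fingers; the grasp point (between the pads) lies tcp_to_grasp behind it (tcp_to_grasp is the distance from the TCP to the grasp point, in mm); z points along the fingers, y is the line along which they close (so a half turn about z gives the same grasp; the last joint's range is limited). The gripper opens to 85 mm and grips with 20 to 120 N. Pads are 22 mm wide; open, the fingers measure 114 mm over their backs; the gripper's body (76 mm by 85 mm) begins 54 mm behind the grasp point. The pads swing forward as they close: fully open they stand 13 mm farther back than shut.
Start: joints at [-75.229, 13.785, 0.286, 76.501, 0, 90], TCP at [127.475, -483.477, 231.306] pointing down, gripper open.
Joint ranges: [-155.79, 155.79], [-60.16, 107.12], [-62.33, 73.08], [-114, 123.19], [-81.49, 82.49], [-180, 180]. Speed limits (degrees/s): [159.86, 159.86, 180, 180, 180, 180].

### API

Orientations are given as a 3x3 rotation matrix whose columns are the frame's x, y, z axes.
In Python, from bench import read_state, capture, hand_in, tcp_to_grasp gives the robot as it stands.
- The arm moves only by the shell command python3 -m inch 'ROWS' [OPENING] [FORCE]. ROWS is JSON, a list of rows, each an object with "xyz": the shift along the tool's x, y, z in cm, a list of three; "turn": the turn about the tool's z in degrees. A call has 1 to 10 rows; each row is the pose to reach, as a shift and turn from the pose commanded when the call began, along the tool's axes at that moment; what a row does not reach only later rows make up. A row lasts 1/12 s, in which the tool goes at most 41.7 mm and 7.16 degrees, less where a joint would pass 70% of its speed; a pose out of reach is approached as far as the arm can. A call with a gripper value outside its range is refused whole. OPENING is the closure, from 0 (fully open) to 1 (shut), set as the call begins (- or left out, the last holds). The fingers move at their own pace and stop on an object; FORCE is the grip in N (left out, the last holds). Time passes only in rows, so rows that repeat a pose let the fingers close. It gives the time, the measured TCP pose, the force, the opening and the grip force at its end, in the units of the state.
- read_state(): the state, without advancing time (a new reading comes with each control period).
- capture(name): name is "scene" or "top"; returns a dict with "img" (480x640x3 uint8, red, green, blue), "range_z" (480x640 float32, mm along the optical axis (not along the pixel's ray), 0 where there is no reading), "vertical_fov" (degrees; the focal length in pixels is half the picture's height over the tangent of half this angle, whatever the lens; pixels are square), "cx", "cy" (the principal point, pixels), "k1" (the pictures are not rectified: a ray, as slopes to the right and down, at radius r is drawn at 1 + k1 r^2 times it, then the intrinsics apply), "world_from_camera" (4x4, takes a point from camera to world coordinates). Camera axes: x right, y down, z forward; pixel columns grow to the right and rows downward; lengths in mm; the calibration is good to about 2 mm. A picture is of the moment at which its call begins.
- hand_in(): hands the job in; it is judged then, once.
The state is a dict: "clock": time; "joint_pos": joint angles; "joint_velocities": joint speeds; "effort": joint torques, N m; "tool_pos": TCP position; "eef_rot": TCP orientation; "ft_force": force on the tool from outside, world axes, zero at the start; "ft_torque": the same for the moment, N m; "gripper_width": opening from 0.0 (shut) to 1.0 (fully open); "finger_force": force on a finger pad.
Only numpy, scipy, OpenCV 4.12 (cv2) and the standard library are available. Lean on these libraries where they do the work, as an engineer would, in place of code of your own. Each camera call takes 0.05 s, during which the arm holds its last target. There are 200 camera calls.

### The job

The fit test is over: pick the four respirator filter cartridges (two round, two oblong, each with a black neck) out of the things on the desk and set each one, neck up, flat on the floor of the empty blue holder that matches its shape and size. Keep the filters upright all the time, and leave the small glass jar and the brass adapter standing where they are.

Things in the scene. Friction and masses are not known exactly. Their poses are not given: they have to be found in the camera images.
- filter_round_large: Respirator filter cartridge, large round: a pale grey cylinder of diameter 80 mm and height 34 mm, standing on its flat underside, with a black round threaded neck (diameter 30 mm, 22 mm tall) upright in the middle of its top; 56 mm tall over all, about 160 g. Loose. Origin: centre of the underside; z up through the neck. Grip it by the neck from above.
- filter_round_small: Respirator filter cartridge, small round: a pale grey cylinder of diameter 56 mm and height 34 mm, standing on its flat underside, with a black round threaded neck (diameter 30 mm, 22 mm tall) upright in the middle of its top; 56 mm tall over all, about 90 g. Loose. Origin: centre of the underside; z up through the neck. Grip it by the neck from above.
- filter_oblong_large: Respirator filter cartridge, large oblong: a pale grey rectangular block 90 mm along its x by 60 mm along its y and 34 mm tall, lying flat, with a black upright neck in the middle of its top (block 36 mm along x, 20 mm along y, 22 mm tall); 56 mm tall over all, about 170 g. Loose. Origin: centre of the underside; z up through the neck. Half a turn about z makes no difference. Grip the neck from above across its 20 mm width (fingers closing along y).
- filter_oblong_small: Respirator filter cartridge, small oblong: a pale grey rectangular block 64 mm along its x by 42 mm along its y and 34 mm tall, lying flat, with a black upright neck in the middle of its top (block 36 mm along x, 20 mm along y, 22 mm tall); 56 mm tall over all, about 90 g. Loose. Origin: centre of the underside; z up through the neck. Half a turn about z makes no difference. Grip the neck from above across its 20 mm width (fingers closing along y).
- holder_round_large: Holder for the large round filter: a shallow blue round dish fixed to the desk, empty at the start; recess of diameter 92 mm (6 mm of play all round the filter), wall 6 mm thick, rim 16 mm above the desk, floor (grey-blue) 4 mm thick. Origin: centre of the underside, at desk height; z up.
- holder_round_small: Holder for the small round filter: a shallow blue round dish fixed to the desk, empty at the start; recess of diameter 68 mm (6 mm of play all round the filter), wall 6 mm thick, rim 16 mm above the desk, floor (grey-blue) 4 mm thick. Origin: centre of the underside, at desk height; z up.
- holder_oblong_large: Holder for the large oblong filter: a shallow blue rectangular tray fixed to the desk, empty at the start; recess 102 mm along its x by 72 mm along its y (6 mm of play on each side of the filter, whose x must lie along this x, either way round), wall 6 mm thick, rim 16 mm above the desk, floor (grey-blue) 4 mm thick. Origin: centre of the underside, at desk height; z up.
- holder_oblong_small: Holder for the small oblong filter: a shallow blue rectangular tray fixed to the desk, empty at the start; recess 76 mm along its x by 54 mm along its y (6 mm of play on each side of the filter, whose x must lie along this x, either way round), wall 6 mm thick, rim 16 mm above the desk, floor (grey-blue) 4 mm thick. Origin: centre of the underside, at desk height; z up.
- jar: Bystander, not to be moved: a small glass jar with a metal cap, diameter 34 mm, 38 mm tall, standing loose among the filters. Origin: centre of the underside.
- adapter: Bystander, not to be moved: a small stepped brass hose adapter, diameter 26 mm at the foot, 26 mm tall, standing loose among the filters. Origin: centre of the underside.
Mind the look-alikes: they are no part of the job. What is shaped like the filter_round_large but orange is not meant.

How it is judged:
By the outcome, as a careful person would: the job done as asked, in the order asked, and still so for the second after the job is handed in, with the robot touching nothing.
It also fails if it takes over 104 s, if anything falls off the work surface, if the arm or the gripper's body presses on something with over 40 N, if the wrist force passes 120 N, or if a joint passes its speed limit or range.

## Working session

There is one attempt and no reset: what is moved stays moved. The work goes in short steps, Python scripts to look and compute and a shell command to move; the robot and the scene stay as the last step left them, time stands still between calls to the robot, and variables do not carry over. Pictures are saved under pics/ and viewed, at most 14 in all, crops included, and the job is handed in when it is done.

```bash
ls; mkdir -p pics
python3 - <<'E'
from bench import *
import cv2,pickle
s=read_state();print(s,tcp_to_grasp)
for n in("scene","top"):
    c=capture(n);pickle.dump(c,open(f'{n}0.pkl','wb'));cv2.imwrite(f'pics/{n}0.png',c["img"][:,:,::-1])
    print({k:c[k] for k in c if k not in("img","range_z")})
E
```

```text
pics
{'clock': 0.0, 'joint_pos': array([-7.52288019e+01,  1.38320130e+01,  2.14746289e-01,  7.65016043e+01,
        8.88998167e-04,  9.00007310e+01]), 'joint_velocities': array([ 0.08975551,  0.10117383, -0.07464782, -0.0970268 ,  0.00453048,
        0.09911059]), 'effort': array([-9.09646205e-04, -3.72316289e+01,  2.52409852e+01,  1.69534574e-02,
       -7.96396967e-05, -1.24845201e-06]), 'tool_pos': array([ 127.32562637, -482.87243592,  230.42144811]), 'eef_rot': array([[ 9.66954937e-01,  2.54946829e-01, -5.13959075e-04],
       [ 2.54947346e-01, -9.66952848e-01,  2.01008043e-03],
       [ 1.54894402e-05, -2.07468970e-03, -9.99997848e-01]]), 'ft_force': array([ 0.0963341 , -0.14301613, -0.08869084]), 'ft_torque': array([-0.01002907,  0.02281977,  0.03785923]), 'finger_force': 0.0, 'gripper_width': 0.9984413284627233} 18.700000000000003
{'vertical_fov': 46.467889231632974, 'cx': 302.2761684066879, 'cy': 238.82335253256926, 'k1': -0.16131008384716736, 'world_from_camera': array([[ 8.89532676e-01,  2.55245352e-01, -3.78921401e-01,
         8.52045530e+02],
       [ 4.56565538e-01, -4.66280920e-01,  7.57713675e-01,
        -7.24784278e+02],
       [ 1.67190742e-02, -8.47013526e-01, -5.31308347e-01,
         5.42437614e+02],
       [ 0.00000000e+00,  0.00000000e+00,  0.00000000e+00,
         1.00000000e+00]])}
{'vertical_fov': 43.121570019938375, 'cx': 326.5539285914122, 'cy': 225.0146505819273, 'k1': -0.039760446263803435, 'world_from_camera': array([[-5.73895160e-03, -9.80841263e-01,  1.94724114e-01,
         2.52214161e+02],
       [-9.99936828e-01,  7.51081825e-03,  8.36224838e-03,
         2.50676214e+00],
       [-9.66457570e-03, -1.94663822e-01, -9.80822406e-01,
         1.19138838e+03],
       [ 0.00000000e+00,  0.00000000e+00,  0.00000000e+00,
         1.00000000e+00]])}
```

View pics/top0.png

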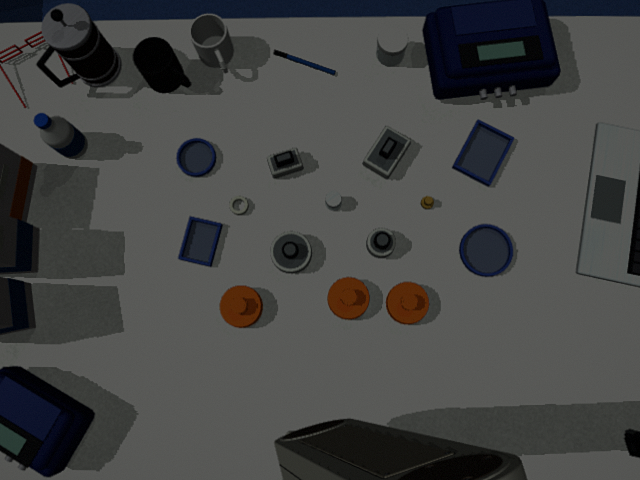

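View pics/scene0.png

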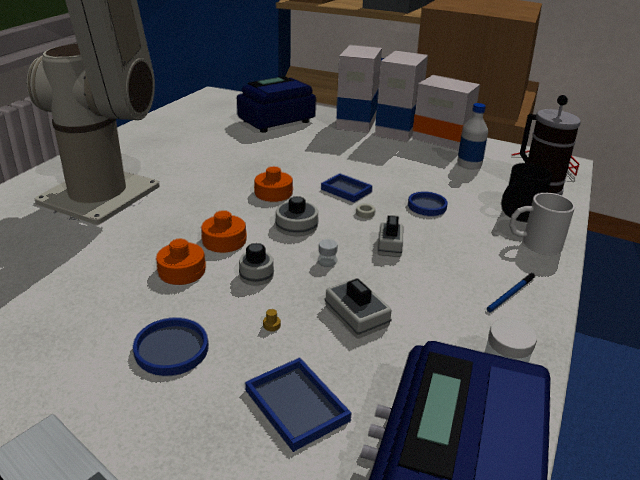

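The top view shows the filters at these pixels:
- round large (291,250)
- round small (381,241)
- oblong small (286,161)
- oblong large (388,150)

The holders are round small (196,157), oblong small (201,241), oblong large (483,152) and round large (486,249). The jar is at (334,201), the adapter at (428,202), and an unlisted white ring at (240,205). The three large-round shapes at (241,306), (348,298) and (408,303) are orange, so they are decoys. The grey body with a black neck at (291,250) is the real large round filter.

```bash
cat > v.py <<'E'
import numpy as np,cv2
def K(c):
    f=240/np.tan(np.radians(c["vertical_fov"]/2)); return np.array([[f,0,c["cx"]],[0,f,c["cy"]],[0,0,1]])
def slopes(c,px): return cv2.undistortPoints(np.asarray(px,np.float64).reshape(-1,1,2),K(c),np.array([c["k1"],0,0,0.]))[:,0]
def plane(c,px,z):
    s=slopes(c,px); T=c["world_from_camera"]; d=np.c_[s,np.ones(len(s))]@T[:3,:3].T
    return T[:3,3]+d*((z-T[2,3])/d[:,2])[:,None]
def cloud(c):
    v,u=np.mgrid[:480,:640]; s=slopes(c,np.c_[u.ravel(),v.ravel()]); r=c["range_z"].ravel()[:,None]
    T=c["world_from_camera"]; P=np.c_[s*r,r]@T[:3,:3].T+T[:3,3]; P[r[:,0]==0]=np.nan; return P.reshape(480,640,3)
def rect(p):
    (x,y),(w,h),a=cv2.minAreaRect(p[:,:2].astype(np.float32))
    if h>w: w,h,a=h,w,a+90
    return np.round([x,y,w,h,(a+90)%180-90],1)   # a = direction of long side in world
E
python3 - <<'E'
from v import *
import pickle
c=pickle.load(open('top0.pkl','rb'));im=c["img"];hsv=cv2.cvtColor(im,cv2.COLOR_RGB2HSV)
P=cloud(c)
bl=cv2.inRange(hsv,(105,110,30),(130,255,255))
or_=cv2.inRange(hsv,(3,150,60),(15,255,255))
def near(m,u,v,r):
    z=np.zeros_like(m);cv2.circle(z,(u,v),r,255,-1);return m&z
print("holders")
for n,u,v,r in [("RS",196,157,30),("OS",201,241,36),("OL",483,152,45),("RL",486,249,38)]:
    m=near(bl,u,v,r);k,_=cv2.findContours(m,cv2.RETR_EXTERNAL,cv2.CHAIN_APPROX_NONE);k=max(k,key=cv2.contourArea)[:,0]
    w=plane(c,k,16);Z=P[m>0][:,2]
    print(n,rect(w),cv2.minEnclosingCircle(w[:,:2].astype(np.float32)),"z",np.nanpercentile(Z,[10,50,90]).round(1))
print("filters")
g=hsv[:,:,2]; print("desk V",np.median(g[180:200,300:330]))
dark=cv2.inRange(hsv,(0,0,0),(180,255,45))
for n,u,v,r in [("RL",291,250,28),("RS",381,241,22),("OS",286,161,26),("OL",388,150,34)]:
    for lo,hi,t in((50,62,"neck"),(28,40,"body")):
        m=near(((P[:,:,2]>lo)&(P[:,:,2]<hi)).astype(np.uint8)*255,u,v,r)
        q=P[m>0]; print(n,t,len(q),"mean",q.mean(0).round(1),rect(q))
    p=P[near(np.full((480,640),255,np.uint8),u,v,r)>0]
print("bystanders")
for n,u,v in [("jar",334,200),("adp",428,202),("ring",240,205)]:
    m=near((P[:,:,2]>8).astype(np.uint8)*255,u,v,15);q=P[m>0];print(n,len(q),rect(q),np.nanmax(q[:,2]))
for u,v in [(241,306),(348,298),(408,303)]:
    q=P[near(or_,u,v,26)>0];q=q[q[:,2]>28];print("orange",rect(q))
crop=cv2.resize(im[120:330,165:525],None,fx=2.2,fy=2.2,interpolation=2);cv2.imwrite('pics/crop0.png',cv2.convertScaleAbs(crop,alpha=1.8)[:,:,::-1])
E
```

```text
holders
RS [629.5 277.5  78.5  75.5   1.8] ((629.5573120117188, 277.5594177246094), 39.45659637451172) z [ 6.  14.8 18. ]
OS [455.8 263.1  87.1  65.1 -13.7] ((455.85394287109375, 262.1708068847656), 52.63564682006836) z [11.8 15.3 18.6]
OL [ 634.8 -305.7  114.2   82.9  -29.5] ((635.4439697265625, -305.5455017089844), 69.11070251464844) z [ 9.6 15.9 19. ]
RL [ 434.5 -299.5  102.1  101.4   87.3] ((433.8290710449219, -299.2489929199219), 52.133094787597656) z [ 8.1 15.5 19.1]
filters
desk V 90.0
RL neck 211 mean [430.8  82.6  55.9] [431.   82.7  29.3  28.7   1.8]
RL body 1044 mean [430.1  81.8  34.1] [431.2  83.4  77.9  76.5  89.5]
RS neck 211 mean [447.6 -92.7  56. ] [448.4 -93.   31.   29.7 -47.2]
RS body 407 mean [445.6 -91.5  34. ] [447.9 -92.8  54.7  53.8  24. ]
OS neck 191 mean [612.1  96.1  55.7] [613.5  96.3  35.8  21.8 -71.7]
OS body 418 mean [608.6  95.1  33.5] [612.7  96.   63.6  42.7 -72.2]
OL neck 189 mean [ 632.3 -108.6   56.1] [ 632.8 -108.5   37.7   20.4  -34.2]
OL body 1064 mean [ 630.5 -108.2   34.1] [ 632.8 -108.6   91.4   60.1  -32.6]
bystanders
jar 246 [533.   -0.7  31.2  30.3 -19.2] 45.87193635019207
adp 116 [ 529.8 -187.1   24.8   22.3   59.3] 30.39450591975833
ring 177 [528.2 188.6  36.7  36.2  55.5] 19.11921265648357
orange [326.9 178.   77.2  75.8  89.4]
orange [341.6 -27.6  77.6  76.2  -0.7]
orange [ 331.4 -140.3   77.9   77.8   23.3]
```

View pics/crop0.png

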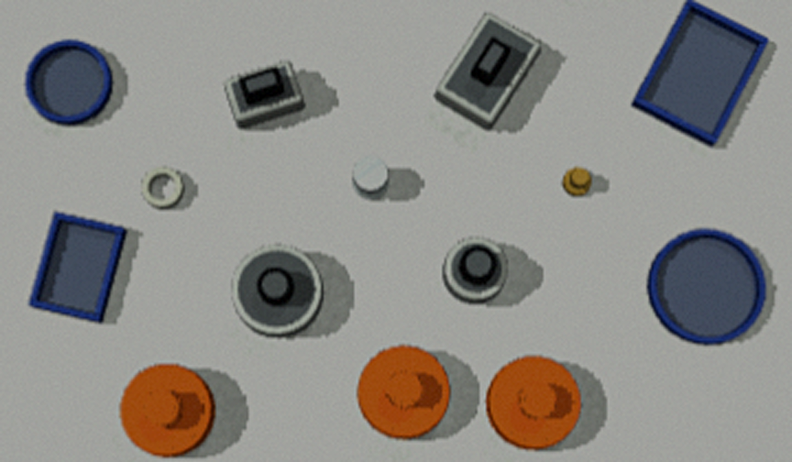

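The crop confirms it: four grey filters with black necks, and every measured size matches the description. The three large-round look-alikes are orange, so I'm leaving them alone. I'll start with the small round filter.

```bash
cat > go.py <<'E'
# python3 go.py x y z H : shift in tool axes (cm) and turn from the measured pose
import sys,numpy as np
from bench import read_state
s=read_state();p=s["tool_pos"];R=s["eef_rot"];h=np.degrees(np.arctan2(R[1,0],R[0,0]))
x,y,z,H=map(float,sys.argv[1:]);a=np.radians(h)
N=np.array([[np.cos(a),np.sin(a),0],[np.sin(a),-np.cos(a),0],[0,0,-1]])
print("at",p.round(1),"H",h.round(2),"tilt",np.degrees(np.arccos(-R[2,2])).round(2),"q1,q6",s["joint_pos"][[0,5]].round(1),"F",s["ft_force"].round(1),"w",round(s["gripper_width"],3),"t",round(s["clock"],2))
print("shift cm",(N.T@(np.array([x,y,z])-p)/10).round(2),"turn",round((h-H+180)%360-180,2))
E
python3 go.py 448 -92.8 130 90
```

```text
at [ 127.3 -482.9  230.5] H 14.77 tilt 0.11 q1,q6 [-75.2  90. ] F [ 0.  -0.2 -0.5] w 1.002 t 0.1
shift cm [ 40.95 -29.55  10.05] turn -75.23
```

```bash
python3 -m inch '[{"xyz":[1.5,-1,0],"turn":0},{"xyz":[4,-3,0.5],"turn":0},{"xyz":[7,-5,1],"turn":0},{"xyz":[10,-7.2,1.5],"turn":0},{"xyz":[13,-9.4,2],"turn":0},{"xyz":[16,-11.6,2.5],"turn":0},{"xyz":[19,-13.8,3],"turn":0},{"xyz":[22,-16,3.5],"turn":0},{"xyz":[24,-17.5,4],"turn":0},{"xyz":[25,-18,4],"turn":0}]' 0
python3 -m inch '[{"xyz":[1,-1,0.5],"turn":-5},{"xyz":[3,-2.3,1.2],"turn":-12},{"xyz":[5,-3.6,2],"turn":-19},{"xyz":[7,-5,3],"turn":-26},{"xyz":[9,-6.3,4],"turn":-33},{"xyz":[11,-7.7,5],"turn":-40},{"xyz":[13,-9.4,5.6],"turn":-47},{"xyz":[15,-11,6],"turn":-54},{"xyz":[15.95,-11.5,6],"turn":-61},{"xyz":[15.95,-11.55,6.05],"turn":-67}]'
python3 go.py 448 -92.8 60 90
```

```text
clock: 0.93
tool_pos: [323.8, -242.4, 190.1]
eef_rot: [[0.966, 0.259, -0.002], [0.259, -0.966, 0.002], [-0.001, -0.003, -1.0]]
ft_force: [-0.3, -1.1, 0.8]
gripper_width: 1.001
finger_force: 0.0
clock: 1.77
tool_pos: [449.4, -91.4, 130.1]
eef_rot: [[0.134, 0.991, -0.0], [0.991, -0.134, 0.001], [0.001, -0.0, -1.0]]
ft_force: [0.7, -0.4, -0.6]
gripper_width: 0.999
finger_force: 0.0
at [449.4 -91.4 130.1] H 82.3 tilt 0.04 q1,q6 [-11.5  86.2] F [ 0.7 -0.4 -0.6] w 0.999 t 1.77
shift cm [-0.15 -0.12  7.01] turn -7.7
```

```bash
python3 -m inch '[{"xyz":[-0.1,-0.1,1],"turn":0},{"xyz":[-0.15,-0.12,3],"turn":0},{"xyz":[-0.15,-0.12,5],"turn":0},{"xyz":[-0.15,-0.12,7],"turn":0},{"xyz":[-0.15,-0.12,8.5],"turn":0},{"xyz":[-0.15,-0.12,9.2],"turn":0},{"xyz":[-0.15,-0.12,9.2],"turn":0}]'
python3 go.py 448 -92.8 38 82.3
python3 -m inch '[{"xyz":[0,0,0],"turn":0},{"xyz":[0,0,0],"turn":0},{"xyz":[0,0,0],"turn":0},{"xyz":[0,0,0],"turn":0},{"xyz":[0,0,0],"turn":0},{"xyz":[0,0,0],"turn":0},{"xyz":[0,0,0],"turn":0},{"xyz":[0,0,0],"turn":0},{"xyz":[0,0,0],"turn":0},{"xyz":[0,0,0],"turn":0}]' 1 50
python3 go.py 448 -92.8 130 82.3
```

```text
clock: 2.35
tool_pos: [444.9, -94.3, 37.0]
eef_rot: [[0.143, 0.99, -0.004], [0.99, -0.143, 0.001], [0.0, -0.004, -1.0]]
ft_force: [-0.5, 0.2, -0.0]
gripper_width: 1.001
finger_force: 0.0
at [444.9 -94.3  37. ] H 81.77 tilt 0.25 q1,q6 [-12.   86.3] F [-0.5  0.2 -0. ] w 1.001 t 2.35
shift cm [ 0.19  0.28 -0.1 ] turn -0.53
clock: 3.18
tool_pos: [447.8, -94.9, 39.8]
eef_rot: [[0.143, 0.99, 0.002], [0.99, -0.143, -0.0], [-0.0, 0.002, -1.0]]
ft_force: [-0.2, 0.2, 5.7]
gripper_width: 0.327
finger_force: 49.0
at [447.8 -94.9  39.8] H 81.77 tilt 0.14 q1,q6 [-12.   86.3] F [-0.2  0.2  5.7] w 0.327 t 3.18
shift cm [ 0.21 -0.01 -9.02] turn -0.53
```

```bash
python3 -m inch '[{"xyz":[0,0,-0.5],"turn":0},{"xyz":[0,0,-1.5],"turn":0},{"xyz":[0,0,-3],"turn":0},{"xyz":[0,0,-5],"turn":0},{"xyz":[0,0,-7],"turn":0},{"xyz":[0,0,-8.5],"turn":0},{"xyz":[0,0,-9],"turn":0},{"xyz":[0,0,-9],"turn":0}]'
python3 go.py 629.5 275.5 130 82.3
```

```text
clock: 3.85
tool_pos: [447.4, -94.8, 129.9]
eef_rot: [[0.143, 0.99, 0.002], [0.99, -0.143, -0.001], [-0.0, 0.002, -1.0]]
ft_force: [1.0, 0.3, -1.3]
gripper_width: 0.329
finger_force: 49.6
at [447.4 -94.8 129.9] H 81.77 tilt 0.14 q1,q6 [-12.   86.3] F [ 1.   0.3 -1.3] w 0.329 t 3.85
shift cm [ 3.926e+01  1.272e+01 -1.000e-02] turn -0.53
```

```bash
python3 -m inch '[{"xyz":[0.8,0.26,0],"turn":0},{"xyz":[2.4,0.78,0],"turn":0},{"xyz":[4.8,1.55,0],"turn":0},{"xyz":[7.6,2.46,0],"turn":0},{"xyz":[10.4,3.37,0],"turn":0},{"xyz":[13.2,4.28,0],"turn":0},{"xyz":[16,5.18,0],"turn":0},{"xyz":[18.8,6.09,0],"turn":0},{"xyz":[21.6,7,0],"turn":0},{"xyz":[24.4,7.9,0],"turn":0}]'
python3 -m inch '[{"xyz":[2.8,0.9,0],"turn":0},{"xyz":[5.6,1.8,0],"turn":0},{"xyz":[8.4,2.7,0],"turn":0},{"xyz":[11,3.6,0],"turn":0},{"xyz":[13,4.2,0],"turn":0},{"xyz":[14.3,4.6,0],"turn":0},{"xyz":[14.86,4.82,0],"turn":0},{"xyz":[14.86,4.82,0],"turn":0},{"xyz":[14.86,4.82,0],"turn":0},{"xyz":[14.86,4.82,0],"turn":0}]'
python3 go.py 629.5 275.5 60 82.3
cat >> v.py <<'E'
def nb(c,x,y,r,lo,hi):
    P=cloud(c);d=np.hypot(P[:,:,0]-x,P[:,:,1]-y);q=P[(d<r)&(P[:,:,2]>lo)&(P[:,:,2]<hi)];return q
E
python3 - <<'E'
from bench import capture
from v import *
for n in("top","scene"):
    c=capture(n);cv2.imwrite(f'pics/{n}1.png',cv2.convertScaleAbs(c["img"],alpha=1.5)[:,:,::-1])
    q=nb(c,629.5,277.5,45,85,135);print(n,len(q),rect(q) if len(q)>5 else "",np.percentile(q[:,2],[2,50,98]).round(1) if len(q) else '')
E
```

```text
clock: 4.68
tool_pos: [559.0, 137.4, 126.6]
eef_rot: [[0.143, 0.99, -0.004], [0.99, -0.143, -0.001], [-0.001, -0.004, -1.0]]
ft_force: [0.8, -0.7, -1.0]
gripper_width: 0.327
finger_force: 49.6
clock: 5.52
tool_pos: [628.1, 274.7, 128.0]
eef_rot: [[0.144, 0.99, -0.002], [0.99, -0.144, -0.001], [-0.001, -0.002, -1.0]]
ft_force: [0.2, -0.3, -2.4]
gripper_width: 0.33
finger_force: 49.5
at [628.1 274.7 128. ] H 81.72 tilt 0.12 q1,q6 [ 23.6 121.9] F [ 0.2 -0.3 -2.4] w 0.33 t 5.52
shift cm [0.1  0.13 6.8 ] turn -0.58
top 11 [637.9 252.1  16.6   1.8  19.5] [ 89.6 103.9 113.4]
scene 656 [632.  269.3  56.8  43.4  16.4] [ 91.  114.7 133.6]
```

View pics/scene1.png

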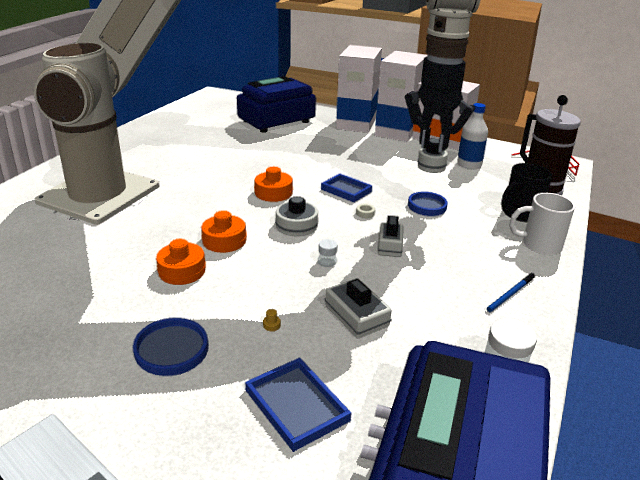

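The small round filter hangs upright at (432,157) over its dish at (428,203). The top view of it is hidden by the gripper. I'll lower it and watch the force.

```bash
python3 -m inch '[{"xyz":[0.1,0.13,1],"turn":0},{"xyz":[0.1,0.13,2.5],"turn":0},{"xyz":[0.1,0.13,4],"turn":0},{"xyz":[0.1,0.13,5.5],"turn":0},{"xyz":[0.1,0.13,6.5],"turn":0},{"xyz":[0.1,0.13,7.3],"turn":0},{"xyz":[0.1,0.13,7.8],"turn":0},{"xyz":[0.1,0.13,8],"turn":0},{"xyz":[0.1,0.13,8],"turn":0},{"xyz":[0.1,0.13,8],"turn":0}]'
python3 go.py 629.5 275.5 44 81.7
```

```text
clock: 6.45
tool_pos: [630.7, 276.7, 49.5]
eef_rot: [[0.143, 0.99, 0.001], [0.99, -0.143, 0.001], [0.001, 0.001, -1.0]]
ft_force: [-0.4, 0.5, -1.5]
gripper_width: 0.325
finger_force: 49.5
at [630.7 276.7  49.5] H 81.77 tilt 0.08 q1,q6 [ 23.7 121.9] F [-0.4  0.5 -1.5] w 0.325 t 6.45
shift cm [-0.14 -0.1   0.55] turn 0.07
```

```bash
python3 -m inch '[{"xyz":[-0.1,-0.05,0.2],"turn":0},{"xyz":[-0.1,-0.05,0.4],"turn":0},{"xyz":[-0.1,-0.05,0.55],"turn":0},{"xyz":[-0.1,-0.05,0.55],"turn":0},{"xyz":[-0.1,-0.05,0.55],"turn":0}]'
python3 go.py 629.5 275.5 44 81.7
python3 - <<'E'
from bench import capture
from v import *
c=capture("scene");cv2.imwrite('pics/place1.png',cv2.resize(c["img"][120:250,360:520],None,fx=4,fy=4,interpolation=2)[:,:,::-1])
E
```

```text
clock: 6.87
tool_pos: [629.9, 275.7, 44.0]
eef_rot: [[0.143, 0.99, 0.001], [0.99, -0.143, 0.0], [0.001, 0.001, -1.0]]
ft_force: [-0.5, -0.5, 2.0]
gripper_width: 0.328
finger_force: 49.8
at [629.9 275.7  44. ] H 81.77 tilt 0.06 q1,q6 [ 23.6 121.9] F [-0.5 -0.5  2. ] w 0.328 t 6.87
shift cm [-0.03 -0.04 -0.  ] turn 0.07
```

View pics/place1.png

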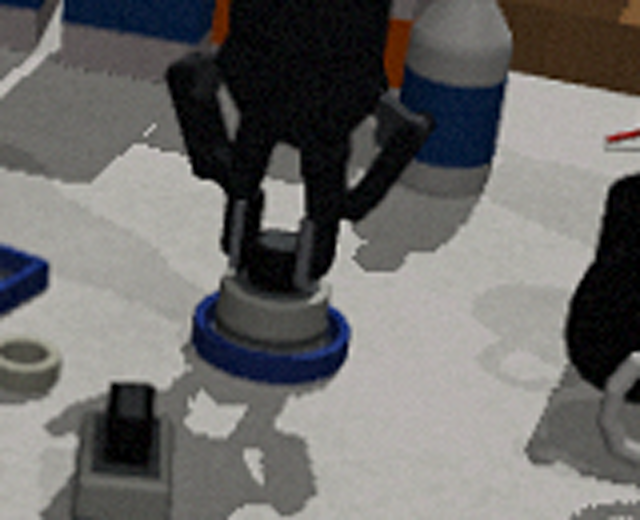

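It sits inside the dish, with the force turning to +2 N on contact. Now I'll release it and go to the small oblong.

```bash
python3 -m inch '[{"xyz":[0,0,0],"turn":0},{"xyz":[0,0,0],"turn":0},{"xyz":[0,0,0],"turn":0},{"xyz":[0,0,0],"turn":0},{"xyz":[0,0,-0.5],"turn":0},{"xyz":[0,0,-2],"turn":0},{"xyz":[0,0,-4],"turn":0},{"xyz":[0,0,-6],"turn":0},{"xyz":[0,0,-8],"turn":0},{"xyz":[0,0,-8.5],"turn":0}]' 0.4
python3 go.py 612.7 96 130 108
```

```text
clock: 7.75
tool_pos: [631.5, 276.5, 132.9]
eef_rot: [[0.143, 0.99, 0.006], [0.99, -0.143, 0.003], [0.004, 0.006, -1.0]]
ft_force: [0.7, -0.7, 0.5]
gripper_width: 0.598
finger_force: 0.0
at [631.5 276.5 132.9] H 81.77 tilt 0.39 q1,q6 [ 23.6 121.9] F [ 0.7 -0.7  0.5] w 0.598 t 7.75
shift cm [-18.13   0.72   0.29] turn -26.23
```

```bash
python3 -m inch '[{"xyz":[-1,0,0],"turn":-3},{"xyz":[-4,0.2,0],"turn":-8},{"xyz":[-7,0.3,0],"turn":-13},{"xyz":[-10,0.4,0],"turn":-18},{"xyz":[-13,0.5,0.1],"turn":-22},{"xyz":[-16,0.6,0.2],"turn":-25},{"xyz":[-18.13,0.72,0.3],"turn":-26.2},{"xyz":[-18.13,0.72,0.3],"turn":-26.2},{"xyz":[-18.13,0.72,0.3],"turn":-26.2},{"xyz":[-18.13,0.72,0.3],"turn":-26.2}]' 0.3
python3 go.py 612.7 96 42 108
python3 - <<'E'
from bench import capture
from v import *
c=capture("top")
q=nb(c,629.5,277.5,34,26,40);print("RS body",len(q),rect(q),q[:,2].mean(),q[:,2].std())
q=nb(c,629.5,277.5,34,50,70);print("RS neck",len(q),rect(q),np.median(q[:,2]))
c=capture("scene");
q=nb(c,613,96,26,50,60);print("OS neck scene",len(q),rect(q) if len(q)>9 else '')
q=nb(c,613,96,44,28,40);print("OS body scene",len(q),rect(q) if len(q)>9 else '')
E
```

```text
clock: 8.58
tool_pos: [610.8, 95.4, 125.1]
eef_rot: [[-0.308, 0.951, -0.0], [0.951, 0.308, 0.0], [0.001, -0.0, -1.0]]
ft_force: [0.6, 0.3, 0.2]
gripper_width: 0.699
finger_force: 0.0
at [610.8  95.4 125.1] H 107.95 tilt 0.03 q1,q6 [ 8.9 80.9] F [0.6 0.3 0.2] w 0.699 t 8.58
shift cm [-0.01  0.2   8.31] turn -0.05
RS body 334 [628.9 278.8  56.   53.6  45.7] 35.929772803967175 3.0148434422867467
RS neck 209 [628.3 277.9  30.4  30.2 -85.3] 59.8011149566164
OS neck scene 154 [614.5  97.   38.3  19.3 -70.2]
OS body scene 350 [615.6  98.   66.8  40.  -72. ]
```

```bash
python3 -m inch '[{"xyz":[0,0.2,1],"turn":0},{"xyz":[0,0.25,2.5],"turn":0},{"xyz":[0,0.25,4],"turn":0},{"xyz":[0,0.25,5.5],"turn":0},{"xyz":[0,0.25,6.8],"turn":0},{"xyz":[0,0.25,7.6],"turn":0},{"xyz":[0,0.25,8],"turn":0},{"xyz":[0,0.25,8],"turn":0},{"xyz":[0,0.25,8],"turn":0},{"xyz":[0,0.25,8],"turn":0}]'
python3 go.py 613.5 96.3 41 108
```

```text
clock: 9.52
tool_pos: [613.9, 96.2, 46.2]
eef_rot: [[-0.309, 0.951, 0.002], [0.951, 0.309, 0.0], [-0.0, 0.002, -1.0]]
ft_force: [-0.2, -0.3, -0.9]
gripper_width: 0.699
finger_force: 0.0
at [613.9  96.2  46.2] H 107.98 tilt 0.1 q1,q6 [ 8.9 80.9] F [-0.2 -0.3 -0.9] w 0.699 t 9.52
shift cm [ 0.02 -0.04  0.52] turn -0.02
```

```bash
python3 -m inch '[{"xyz":[0,0,0.3],"turn":0},{"xyz":[0,0,0.5],"turn":0},{"xyz":[0,0,0.5],"turn":0}]'
python3 -m inch '[{"xyz":[0,0,0],"turn":0},{"xyz":[0,0,0],"turn":0},{"xyz":[0,0,0],"turn":0},{"xyz":[0,0,0],"turn":0},{"xyz":[0,0,0],"turn":0},{"xyz":[0,0,0],"turn":0},{"xyz":[0,0,0],"turn":0},{"xyz":[0,0,0],"turn":0}]' 1 50
python3 go.py 613.5 96.3 130 108
python3 -m inch '[{"xyz":[0,0,-0.5],"turn":0},{"xyz":[0,0,-1.5],"turn":0},{"xyz":[0,0,-3],"turn":0},{"xyz":[0,0,-5],"turn":0},{"xyz":[0,0,-7],"turn":0},{"xyz":[0,0,-8.5],"turn":0},{"xyz":[0,0,-9],"turn":0},{"xyz":[0,0,-9],"turn":0}]'
python3 go.py 455.8 263.1 130 166.3
```

```text
clock: 9.77
tool_pos: [613.1, 95.8, 40.2]
eef_rot: [[-0.308, 0.951, 0.0], [0.951, 0.308, 0.0], [0.0, 0.0, -1.0]]
ft_force: [0.5, 1.2, -0.2]
gripper_width: 0.7
finger_force: 0.0
clock: 10.43
tool_pos: [613.3, 95.9, 40.5]
eef_rot: [[-0.309, 0.951, 0.0], [0.951, 0.309, 0.0], [-0.0, 0.0, -1.0]]
ft_force: [0.3, 0.4, 0.5]
gripper_width: 0.218
finger_force: 53.0
at [613.3  95.9  40.5] H 107.97 tilt 0.03 q1,q6 [ 8.9 80.9] F [0.3 0.4 0.5] w 0.218 t 10.43
shift cm [ 0.03  0.03 -8.95] turn -0.03
clock: 11.1
tool_pos: [614.4, 96.1, 132.8]
eef_rot: [[-0.308, 0.951, 0.004], [0.951, 0.308, 0.001], [-0.001, 0.004, -1.0]]
ft_force: [-0.4, -1.4, -0.1]
gripper_width: 0.229
finger_force: 52.9
at [614.4  96.1 132.8] H 107.97 tilt 0.24 q1,q6 [ 8.9 80.9] F [-0.4 -1.4 -0.1] w 0.229 t 11.1
shift cm [20.78 -9.94  0.28] turn -58.33
```

```bash
python3 -m inch '[{"xyz":[1,-0.5,0],"turn":-3},{"xyz":[3,-1.5,0],"turn":-9},{"xyz":[5.3,-2.5,0],"turn":-15.5},{"xyz":[7.8,-3.7,0],"turn":-22},{"xyz":[10.3,-4.9,0],"turn":-28.5},{"xyz":[12.8,-6.1,0],"turn":-35},{"xyz":[15.3,-7.3,0],"turn":-41.5},{"xyz":[17.8,-8.5,0],"turn":-48},{"xyz":[19.8,-9.5,0],"turn":-54},{"xyz":[20.78,-9.94,0.28],"turn":-58.3}]'
python3 -m inch '[{"xyz":[0,0,0],"turn":0},{"xyz":[0,0,0],"turn":0},{"xyz":[0,0,0],"turn":0}]'
python3 go.py 455.8 263.1 48 166.3
```

```text
clock: 11.93
tool_pos: [451.7, 264.3, 126.7]
eef_rot: [[-0.973, 0.23, -0.002], [0.23, 0.973, -0.0], [0.002, -0.001, -1.0]]
ft_force: [0.0, -0.7, -0.7]
gripper_width: 0.219
finger_force: 52.9
clock: 12.18
tool_pos: [454.6, 262.3, 127.0]
eef_rot: [[-0.971, 0.239, -0.001], [0.239, 0.971, -0.001], [0.0, -0.001, -1.0]]
ft_force: [0.2, 0.3, -0.7]
gripper_width: 0.217
finger_force: 52.9
at [454.6 262.3 127. ] H 166.15 tilt 0.05 q1,q6 [30.  43.8] F [ 0.2  0.3 -0.7] w 0.217 t 12.18
shift cm [-0.09  0.11  7.9 ] turn -0.15
```

```bash
python3 -m inch '[{"xyz":[-0.05,0.1,1],"turn":0},{"xyz":[-0.1,0.1,2.5],"turn":0},{"xyz":[-0.1,0.1,4],"turn":0},{"xyz":[-0.1,0.1,5.5],"turn":0},{"xyz":[-0.1,0.1,6.5],"turn":0},{"xyz":[-0.1,0.1,7.3],"turn":0},{"xyz":[-0.1,0.1,7.7],"turn":0},{"xyz":[-0.1,0.1,7.7],"turn":0},{"xyz":[-0.1,0.1,7.7],"turn":0},{"xyz":[-0.1,0.1,7.7],"turn":0}]'
python3 go.py 455.8 263.1 44.5 166.3
python3 - <<'E'
from bench import capture
from v import *
c=capture("scene");cv2.imwrite('pics/place2.png',cv2.resize(c["img"][110:240,280:440],None,fx=4,fy=4,interpolation=2)[:,:,::-1])
E
```

```text
clock: 13.02
tool_pos: [456.4, 263.9, 51.2]
eef_rot: [[-0.971, 0.238, 0.001], [0.238, 0.971, 0.001], [-0.001, 0.001, -1.0]]
ft_force: [-0.3, 0.1, -0.6]
gripper_width: 0.219
finger_force: 52.9
at [456.4 263.9  51.2] H 166.26 tilt 0.09 q1,q6 [30.  43.8] F [-0.3  0.1 -0.6] w 0.219 t 13.02
shift cm [ 0.03 -0.1   0.67] turn -0.04
```

View pics/place2.png

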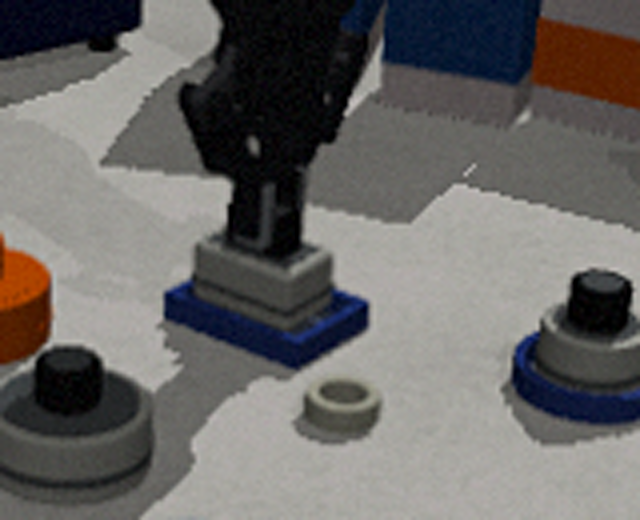

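The small oblong is aligned and entering its tray. The small round already stands in its dish at the right of the crop. I'll finish lowering, then release.

```bash
python3 -m inch '[{"xyz":[0,-0.05,0.2],"turn":0},{"xyz":[0,-0.05,0.4],"turn":0},{"xyz":[0,-0.05,0.65],"turn":0},{"xyz":[0,-0.05,0.65],"turn":0},{"xyz":[0,-0.05,0.65],"turn":0}]'
python3 -m inch '[{"xyz":[0,0,0],"turn":0},{"xyz":[0,0,0],"turn":0},{"xyz":[0,0,0],"turn":0},{"xyz":[0,0,0],"turn":0},{"xyz":[0,0,-0.5],"turn":0},{"xyz":[0,0,-2],"turn":0},{"xyz":[0,0,-4],"turn":0},{"xyz":[0,0,-6],"turn":0},{"xyz":[0,0,-8],"turn":0},{"xyz":[0,0,-8.5],"turn":0}]' 0.4
python3 go.py 431 83 130 130
```

```text
clock: 13.48
tool_pos: [455.8, 263.4, 44.4]
eef_rot: [[-0.971, 0.237, 0.001], [0.237, 0.971, 0.0], [-0.001, 0.001, -1.0]]
ft_force: [0.1, 0.3, 2.1]
gripper_width: 0.218
finger_force: 53.0
clock: 14.32
tool_pos: [457.4, 264.2, 132.6]
eef_rot: [[-0.971, 0.237, 0.005], [0.237, 0.971, 0.003], [-0.004, 0.004, -1.0]]
ft_force: [1.1, -0.2, -0.2]
gripper_width: 0.597
finger_force: 0.0
at [457.4 264.2 132.6] H 166.27 tilt 0.34 q1,q6 [30.  43.7] F [ 1.1 -0.2 -0.2] w 0.597 t 14.32
shift cm [ -1.73 -18.23   0.26] turn 36.27
```

```bash
python3 -m inch '[{"xyz":[-0.1,-1,0],"turn":0},{"xyz":[-0.4,-4,0],"turn":0},{"xyz":[-0.7,-7,0],"turn":0},{"xyz":[-1,-10,0],"turn":0},{"xyz":[-1.2,-13,0],"turn":0},{"xyz":[-1.5,-16,0],"turn":0},{"xyz":[-1.73,-18.23,0],"turn":0},{"xyz":[-1.73,-18.23,0],"turn":0},{"xyz":[-1.73,-18.23,0],"turn":0},{"xyz":[-1.73,-18.23,0],"turn":0}]' 0.25
python3 go.py 431 83 46 166.3
python3 - <<'E'
from bench import capture
from v import *
c=capture("top")
q=nb(c,455.8,263.1,40,30,44);print("OS body",len(q),rect(q),q[:,2].mean(),q[:,2].std())
q=nb(c,455.8,263,34,52,70);print("OS neck",len(q),rect(q),np.median(q[:,2]))
c=capture("scene");
q=nb(c,431,83,26,50,60);print("RL neck scene",len(q),rect(q) if len(q)>9 else '')
E
```

```text
clock: 15.15
tool_pos: [428.5, 81.7, 128.3]
eef_rot: [[-0.971, 0.238, -0.001], [0.238, 0.971, 0.0], [0.001, -0.0, -1.0]]
ft_force: [0.3, 0.6, 0.5]
gripper_width: 0.754
finger_force: 0.0
at [428.5  81.7 128.3] H 166.24 tilt 0.07 q1,q6 [10.8 24.5] F [0.3 0.6 0.5] w 0.754 t 15.15
shift cm [-0.21  0.18  8.23] turn -0.06
OS body 464 [453.  263.9  62.5  44.5 -14.5] 37.61880153394916 2.770497968655691
OS neck 207 [453.1 263.9  34.4  21.2 -15. ] 59.699841239654006
RL neck scene 152 [434.9  83.9  30.6  30.1  15.5]
```

```bash
python3 -m inch '[{"xyz":[-0.1,0.1,1],"turn":0},{"xyz":[-0.2,0.15,2.5],"turn":0},{"xyz":[-0.25,0.15,4],"turn":0},{"xyz":[-0.25,0.15,5.5],"turn":0},{"xyz":[-0.25,0.15,6.8],"turn":0},{"xyz":[-0.25,0.15,7.6],"turn":0},{"xyz":[-0.25,0.15,8.2],"turn":0},{"xyz":[-0.25,0.15,8.2],"turn":0},{"xyz":[-0.25,0.15,8.2],"turn":0},{"xyz":[-0.25,0.15,8.2],"turn":0}]'
python3 go.py 431.5 83 41 166.3
```

```text
clock: 16.08
tool_pos: [432.6, 83.1, 47.6]
eef_rot: [[-0.972, 0.237, 0.001], [0.237, 0.972, 0.0], [-0.001, 0.001, -1.0]]
ft_force: [0.1, 0.2, 0.4]
gripper_width: 0.748
finger_force: 0.0
at [432.6  83.1  47.6] H 166.29 tilt 0.07 q1,q6 [10.9 24.6] F [0.1 0.2 0.4] w 0.748 t 16.08
shift cm [ 0.1  -0.04  0.66] turn -0.01
```

```bash
python3 -m inch '[{"xyz":[0.05,0,0.3],"turn":0},{"xyz":[0.05,0,0.65],"turn":0},{"xyz":[0.05,0,0.65],"turn":0}]'
python3 -m inch '[{"xyz":[0,0,0],"turn":0},{"xyz":[0,0,0],"turn":0},{"xyz":[0,0,0],"turn":0},{"xyz":[0,0,0],"turn":0},{"xyz":[0,0,0],"turn":0},{"xyz":[0,0,0],"turn":0},{"xyz":[0,0,0],"turn":0},{"xyz":[0,0,0],"turn":0}]' 1 60
python3 go.py 431 83 130 166.3
python3 -m inch '[{"xyz":[0,0,-0.5],"turn":0},{"xyz":[0,0,-1.5],"turn":0},{"xyz":[0,0,-3],"turn":0},{"xyz":[0,0,-5],"turn":0},{"xyz":[0,0,-7],"turn":0},{"xyz":[0,0,-8.5],"turn":0},{"xyz":[0,0,-9],"turn":0},{"xyz":[0,0,-9],"turn":0}]'
python3 go.py 434.2 -299.4 130 166.3
```

```text
clock: 16.33
tool_pos: [431.2, 82.8, 40.3]
eef_rot: [[-0.971, 0.237, -0.0], [0.237, 0.971, -0.0], [0.0, -0.0, -1.0]]
ft_force: [-0.4, -0.0, 0.7]
gripper_width: 0.751
finger_force: 0.0
clock: 17.0
tool_pos: [431.7, 83.2, 41.1]
eef_rot: [[-0.971, 0.237, 0.001], [0.237, 0.971, 0.001], [-0.001, 0.001, -1.0]]
ft_force: [-1.4, 0.3, 6.0]
gripper_width: 0.323
finger_force: 58.9
at [431.7  83.2  41.1] H 166.27 tilt 0.07 q1,q6 [10.9 24.6] F [-1.4  0.3  6. ] w 0.323 t 17.0
shift cm [ 0.07 -0.04 -8.89] turn -0.03
clock: 17.67
tool_pos: [432.4, 83.0, 131.6]
eef_rot: [[-0.971, 0.237, 0.003], [0.237, 0.971, 0.0], [-0.003, 0.001, -1.0]]
ft_force: [-0.5, 0.4, -1.8]
gripper_width: 0.324
finger_force: 59.2
at [432.4  83.  131.6] H 166.26 tilt 0.16 q1,q6 [10.9 24.6] F [-0.5  0.4 -1.8] w 0.324 t 17.67
shift cm [ -9.26 -37.1    0.16] turn -0.04
```

```bash
python3 -m inch '[{"xyz":[-0.2,-0.8,0],"turn":0},{"xyz":[-0.6,-2.4,0],"turn":0},{"xyz":[-1.2,-4.8,0],"turn":0},{"xyz":[-1.9,-7.6,0],"turn":0},{"xyz":[-2.6,-10.4,0],"turn":0},{"xyz":[-3.3,-13.2,0],"turn":0},{"xyz":[-4,-16,0],"turn":0},{"xyz":[-4.7,-18.8,0],"turn":0},{"xyz":[-5.4,-21.6,0],"turn":0},{"xyz":[-6.1,-24.4,0],"turn":0}]'
python3 -m inch '[{"xyz":[-0.7,-2.8,0],"turn":0},{"xyz":[-1.4,-5.6,0],"turn":0},{"xyz":[-2,-8,0],"turn":0},{"xyz":[-2.5,-10,0],"turn":0},{"xyz":[-2.9,-11.6,0],"turn":0},{"xyz":[-3.1,-12.4,0],"turn":0},{"xyz":[-3.16,-12.7,0],"turn":0},{"xyz":[-3.16,-12.7,0],"turn":0},{"xyz":[-3.16,-12.7,0],"turn":0},{"xyz":[-3.16,-12.7,0],"turn":0}]'
python3 go.py 434.2 -299.4 52 166.3
```

```text
clock: 18.5
tool_pos: [431.0, -170.1, 128.8]
eef_rot: [[-0.971, 0.238, -0.003], [0.238, 0.971, 0.001], [0.003, 0.0, -1.0]]
ft_force: [0.9, -0.7, -1.5]
gripper_width: 0.32
finger_force: 59.3
clock: 19.33
tool_pos: [433.0, -298.4, 130.2]
eef_rot: [[-0.972, 0.236, -0.001], [0.236, 0.972, 0.001], [0.001, 0.001, -1.0]]
ft_force: [-0.2, 0.0, -1.6]
gripper_width: 0.326
finger_force: 59.3
at [ 433.  -298.4  130.2] H 166.34 tilt 0.07 q1,q6 [-34.6 -20.9] F [-0.2  0.  -1.6] w 0.326 t 19.33
shift cm [-0.14 -0.07  7.82] turn 0.04
```

```bash
python3 -m inch '[{"xyz":[-0.1,-0.05,1],"turn":0},{"xyz":[-0.1,-0.07,2.5],"turn":0},{"xyz":[-0.1,-0.07,4],"turn":0},{"xyz":[-0.1,-0.07,5.5],"turn":0},{"xyz":[-0.1,-0.07,6.5],"turn":0},{"xyz":[-0.1,-0.07,7.3],"turn":0},{"xyz":[-0.1,-0.07,7.8],"turn":0},{"xyz":[-0.1,-0.07,7.8],"turn":0},{"xyz":[-0.1,-0.07,7.8],"turn":0},{"xyz":[-0.1,-0.07,7.8],"turn":0}]'
python3 go.py 434.2 -299.4 45 166.3
python3 - <<'E'
from bench import capture
from v import *
c=capture("scene");cv2.imwrite('pics/place3.png',cv2.resize(c["img"][260:390,90:250],None,fx=4,fy=4,interpolation=2)[:,:,::-1])
E
```

```text
clock: 20.17
tool_pos: [434.7, -300.7, 53.2]
eef_rot: [[-0.971, 0.237, 0.001], [0.237, 0.971, -0.001], [-0.001, -0.001, -1.0]]
ft_force: [0.3, -0.8, -0.8]
gripper_width: 0.322
finger_force: 59.3
at [ 434.7 -300.7   53.2] H 166.28 tilt 0.09 q1,q6 [-34.7 -21. ] F [ 0.3 -0.8 -0.8] w 0.322 t 20.17
shift cm [0.08 0.12 0.82] turn -0.02
```

View pics/place3.png

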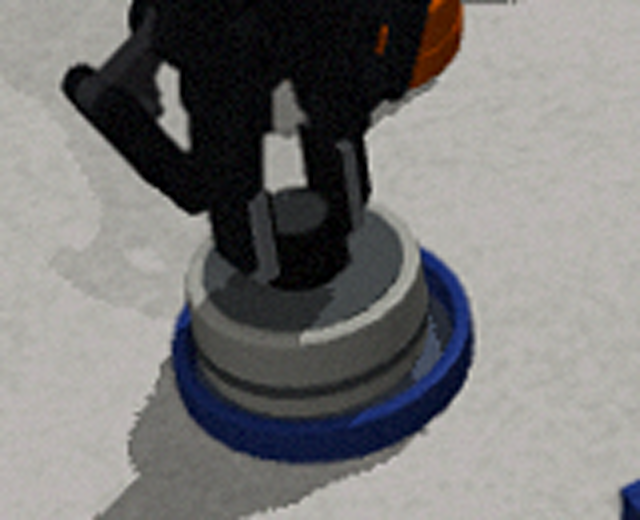

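The large round is entering the dish but looks a few mm to the camera's left. I'll measure it against the dish in the same view before letting it down.

Run:
```python
from bench import capture
from v import *
c=capture("scene");P=cloud(c);hsv=cv2.cvtColor(c["img"],cv2.COLOR_RGB2HSV)
bl=cv2.inRange(hsv,(105,110,30),(130,255,255));d=np.hypot(P[:,:,0]-434,P[:,:,1]+299)
q=P[(bl>0)&(d<60)&(P[:,:,2]>13)];print("rim",len(q),rect(q))
q=P[(bl==0)&(d<60)&(P[:,:,2]>38)&(P[:,:,2]<46)];print("body top",len(q),np.median(q[:,2]),rect(q))
(A,_,_)=0,0,0
# body light-grey outline
m=((hsv[:,:,1]<60)&(d<60)&(P[:,:,2]>16)&(P[:,:,2]<46)).astype(np.uint8)
q=P[m>0];print("body all",len(q),rect(q),cv2.minEnclosingCircle(q[:,:2].astype(np.float32)),np.percentile(q[:,2],[2,98]))
s,v=cv2.findContours(bl&((d<62).astype(np.uint8)*255),0,1);k=max(s,key=cv2.contourArea)[:,0]
print("dish rays z16",cv2.minEnclosingCircle(plane(c,k,16)[:,:2].astype(np.float32)))
c=capture("top");q=nb(c,434,-299,60,20,46);print("top body",len(q),rect(q) if len(q)>9 else '')
```

```text
rim 469 [ 447.  -306.5  101.5   79.2   49.5]
body top 786 44.84787455711094 [ 441.7 -305.8   78.7   68.    50.8]
body all 1500 [ 444.4 -302.6   99.5   68.    50.8] ((432.8053283691406, -293.5387268066406), 50.102596282958984) [16.91572918 45.92296745]
dish rays z16 ((444.5198059082031, -304.19305419921875), 56.04310989379883)
top body 242 [ 432.  -279.9   84.6   59.1   22.4]
```

Run:
```python
from bench import capture
from v import *
from scipy.optimize import least_squares
c=capture("scene");P=cloud(c);hsv=cv2.cvtColor(c["img"],cv2.COLOR_RGB2HSV)
bl=cv2.inRange(hsv,(105,110,30),(130,255,255));d=np.hypot(P[:,:,0]-434,P[:,:,1]+299)
def fit(q,r):
    h=cv2.convexHull(q[:,:2].astype(np.float32))[:,0]
    f=least_squares(lambda p:np.hypot(*(h-p).T)-r,[434,-299],loss='soft_l1',f_scale=1);return f.x.round(1),np.abs(f.fun).mean().round(2)
rim=P[(bl>0)&(d<62)&(np.abs(P[:,:,2]-16)<3)]; bod=P[(bl==0)&(d<55)&(P[:,:,2]>40)&(P[:,:,2]<47)]
e=np.array([.89,.457])
for n,q,r in(("rim",rim,52),("body",bod,40)):
    t=q[:,:2]@e;print(n,len(q),"fit",fit(q,r),"along camera-right",t.min().round(1),t.max().round(1),((t.min()+t.max())/2).round(1))
```

```text
rim 481 fit (array([ 437.4, -298.2]), np.float64(0.71)) along camera-right 202.0 304.9 253.5
body 1092 fit (array([ 436.8, -301.6]), np.float64(0.5)) along camera-right 211.2 290.9 251.1
```

In the same view, the body sits about 3 mm in −y from the dish centre. I'll shift by 2.5 mm and lower it.

```bash
python3 -m inch '[{"xyz":[0,0.15,0],"turn":0},{"xyz":[0,0.25,0.2],"turn":0},{"xyz":[0,0.25,0.4],"turn":0},{"xyz":[0,0.25,0.6],"turn":0},{"xyz":[0,0.25,0.8],"turn":0},{"xyz":[0,0.25,0.8],"turn":0},{"xyz":[0,0.25,0.8],"turn":0}]'
python3 go.py 434.2 -299.4 45 166.3
```

```text
clock: 20.95
tool_pos: [434.6, -297.9, 45.1]
eef_rot: [[-0.971, 0.237, 0.0], [0.237, 0.971, 0.0], [-0.0, 0.0, -1.0]]
ft_force: [-0.8, 1.4, 4.7]
gripper_width: 0.324
finger_force: 60.0
at [ 434.6 -297.9   45.1] H 166.27 tilt 0.0 q1,q6 [-34.4 -20.7] F [-0.8  1.4  4.7] w 0.324 t 20.95
shift cm [ 0.   -0.16  0.01] turn -0.03
```

```bash
python3 -m inch '[{"xyz":[0,0,0],"turn":0},{"xyz":[0,0,0],"turn":0},{"xyz":[0,0,0],"turn":0},{"xyz":[0,0,0],"turn":0},{"xyz":[0,0,-0.5],"turn":0},{"xyz":[0,0,-2],"turn":0},{"xyz":[0,0,-4],"turn":0},{"xyz":[0,0,-6],"turn":0},{"xyz":[0,0,-8],"turn":0},{"xyz":[0,0,-8.5],"turn":0}]' 0.4
python3 go.py 633 -108.5 130 147
```

```text
clock: 21.78
tool_pos: [436.5, -299.2, 133.1]
eef_rot: [[-0.971, 0.237, 0.005], [0.237, 0.971, -0.003], [-0.006, -0.002, -1.0]]
ft_force: [0.2, -0.6, 0.1]
gripper_width: 0.598
finger_force: 0.0
at [ 436.5 -299.2  133.1] H 166.27 tilt 0.35 q1,q6 [-34.4 -20.7] F [ 0.2 -0.6  0.1] w 0.598 t 21.78
shift cm [-14.56  23.19   0.31] turn 19.27
```

```bash
python3 -m inch '[{"xyz":[-0.8,1.3,0],"turn":1},{"xyz":[-2.4,3.9,0],"turn":4},{"xyz":[-4.3,6.9,0],"turn":7},{"xyz":[-6.2,9.9,0],"turn":10},{"xyz":[-8.1,12.9,0],"turn":13},{"xyz":[-10,15.9,0],"turn":16},{"xyz":[-11.9,18.9,0],"turn":18},{"xyz":[-13.6,21.6,0],"turn":19},{"xyz":[-14.56,23.19,0],"turn":19.3},{"xyz":[-14.56,23.19,0],"turn":19.3}]' 0.3
python3 -m inch '[{"xyz":[0,0,0],"turn":0},{"xyz":[0,0,0],"turn":0}]'
python3 go.py 633 -108.5 50 147
python3 - <<'E'
from bench import capture
from v import *
c=capture("top")
q=nb(c,434.2,-299.4,47,30,44);print("RL body",len(q),rect(q),q[:,2].mean(),q[:,2].std())
q=nb(c,434.2,-299,30,52,70);print("RL neck",len(q),rect(q),np.median(q[:,2]))
q=nb(c,633,-108.5,28,50,60);print("OL neck",len(q),rect(q) if len(q)>9 else '')
c=capture("scene")
q=nb(c,633,-108.5,28,50,60);print("OL neck scene",len(q),rect(q) if len(q)>9 else '')
E
```

```text
clock: 22.62
tool_pos: [633.6, -103.5, 128.2]
eef_rot: [[-0.841, 0.541, 0.001], [0.541, 0.841, 0.001], [0.0, 0.001, -1.0]]
ft_force: [0.1, -0.2, 0.1]
gripper_width: 0.702
finger_force: 0.0
clock: 22.78
tool_pos: [630.3, -107.5, 128.6]
eef_rot: [[-0.838, 0.545, -0.002], [0.545, 0.838, -0.0], [0.002, -0.001, -1.0]]
ft_force: [0.2, -0.7, -0.2]
gripper_width: 0.697
finger_force: 0.0
at [ 630.3 -107.5  128.6] H 146.97 tilt 0.11 q1,q6 [-9.7 23.4] F [ 0.2 -0.7 -0.2] w 0.697 t 22.78
shift cm [-0.28  0.07  7.86] turn -0.03
RL body 1049 [ 433.2 -299.6   77.8   76.7   88.2] 38.74185800603462 2.475277866798864
RL neck 219 [ 434.9 -300.3   31.7   29.5  -16. ] 60.483860921365704
OL neck 0 
OL neck scene 285 [ 636.2 -106.    39.6   22.4  -29.7]
```

```bash
python3 -m inch '[{"xyz":[-0.2,0.05,1],"turn":0},{"xyz":[-0.28,0.07,2.5],"turn":0},{"xyz":[-0.28,0.07,4],"turn":0},{"xyz":[-0.28,0.07,5.5],"turn":0},{"xyz":[-0.28,0.07,6.8],"turn":0},{"xyz":[-0.28,0.07,7.6],"turn":0},{"xyz":[-0.28,0.07,8],"turn":0},{"xyz":[-0.28,0.07,8],"turn":0},{"xyz":[-0.28,0.07,8],"turn":0},{"xyz":[-0.28,0.07,8],"turn":0}]'
python3 go.py 633 -108.3 41 147
```

```text
clock: 23.72
tool_pos: [634.6, -108.4, 50.5]
eef_rot: [[-0.838, 0.545, 0.002], [0.545, 0.838, -0.0], [-0.002, 0.001, -1.0]]
ft_force: [-0.0, 0.5, -0.4]
gripper_width: 0.698
finger_force: 0.0
at [ 634.6 -108.4   50.5] H 146.96 tilt 0.11 q1,q6 [-9.7 23.3] F [-0.   0.5 -0.4] w 0.698 t 23.72
shift cm [ 0.15 -0.08  0.95] turn -0.04
```

```bash
python3 -m inch '[{"xyz":[0.05,0,0.3],"turn":0},{"xyz":[0.1,-0.05,0.7],"turn":0},{"xyz":[0.1,-0.05,0.95],"turn":0},{"xyz":[0.1,-0.05,0.95],"turn":0}]'
python3 -m inch '[{"xyz":[0,0,0],"turn":0},{"xyz":[0,0,0],"turn":0},{"xyz":[0,0,0],"turn":0},{"xyz":[0,0,0],"turn":0},{"xyz":[0,0,0],"turn":0},{"xyz":[0,0,0],"turn":0},{"xyz":[0,0,0],"turn":0},{"xyz":[0,0,0],"turn":0}]' 1 60
python3 go.py 633 -108.3 130 147
python3 -m inch '[{"xyz":[0,0,-0.5],"turn":0},{"xyz":[0,0,-1.5],"turn":0},{"xyz":[0,0,-3],"turn":0},{"xyz":[0,0,-5],"turn":0},{"xyz":[0,0,-7],"turn":0},{"xyz":[0,0,-8.5],"turn":0},{"xyz":[0,0,-9],"turn":0},{"xyz":[0,0,-9],"turn":0}]'
python3 go.py 634.8 -305.7 130 150.5
```

```text
clock: 24.05
tool_pos: [632.2, -107.9, 39.3]
eef_rot: [[-0.838, 0.545, -0.001], [0.545, 0.838, 0.0], [0.001, -0.001, -1.0]]
ft_force: [0.2, -0.6, 0.8]
gripper_width: 0.702
finger_force: 0.0
clock: 24.72
tool_pos: [633.3, -107.8, 40.4]
eef_rot: [[-0.839, 0.545, 0.001], [0.545, 0.839, 0.0], [-0.001, 0.001, -1.0]]
ft_force: [0.7, 2.5, 2.4]
gripper_width: 0.218
finger_force: 60.7
at [ 633.3 -107.8   40.4] H 146.99 tilt 0.07 q1,q6 [-9.7 23.3] F [0.7 2.5 2.4] w 0.218 t 24.72
shift cm [-0.   -0.06 -8.96] turn -0.01
clock: 25.38
tool_pos: [633.7, -108.5, 132.1]
eef_rot: [[-0.838, 0.545, 0.003], [0.545, 0.838, -0.001], [-0.003, 0.001, -1.0]]
ft_force: [0.4, -1.0, -1.8]
gripper_width: 0.215
finger_force: 60.3
at [ 633.7 -108.5  132.1] H 146.95 tilt 0.2 q1,q6 [-9.7 23.3] F [ 0.4 -1.  -1.8] w 0.215 t 25.38
shift cm [-10.84 -16.47   0.21] turn -3.55
```

```bash
python3 -m inch '[{"xyz":[-0.6,-1,0],"turn":0},{"xyz":[-1.9,-3,0],"turn":-0.5},{"xyz":[-3.6,-5.5,0],"turn":-1},{"xyz":[-5.3,-8,0],"turn":-1.5},{"xyz":[-7,-10.6,0],"turn":-2},{"xyz":[-8.6,-13,0],"turn":-2.5},{"xyz":[-9.9,-15,0],"turn":-3},{"xyz":[-10.6,-16,0],"turn":-3.5},{"xyz":[-10.84,-16.47,0],"turn":-3.5},{"xyz":[-10.84,-16.47,0],"turn":-3.5}]'
python3 -m inch '[{"xyz":[0,0,0],"turn":0},{"xyz":[0,0,0],"turn":0},{"xyz":[0,0,0],"turn":0}]'
python3 go.py 634.8 -305.7 55 150.5
```

```text
clock: 26.22
tool_pos: [632.8, -306.3, 128.4]
eef_rot: [[-0.869, 0.495, -0.002], [0.495, 0.869, 0.001], [0.003, -0.0, -1.0]]
ft_force: [-0.7, 0.9, -3.0]
gripper_width: 0.221
finger_force: 60.3
clock: 26.47
tool_pos: [634.2, -303.4, 130.1]
eef_rot: [[-0.871, 0.491, -0.0], [0.491, 0.871, 0.0], [0.0, 0.0, -1.0]]
ft_force: [-0.2, 0.4, -2.3]
gripper_width: 0.214
finger_force: 60.3
at [ 634.2 -303.4  130.1] H 150.6 tilt 0.02 q1,q6 [-25.6   3.8] F [-0.2  0.4 -2.3] w 0.214 t 26.47
shift cm [-0.16 -0.17  7.51] turn 0.1
```

```bash
python3 -m inch '[{"xyz":[-0.1,-0.1,1],"turn":0},{"xyz":[-0.1,-0.15,2.5],"turn":0},{"xyz":[-0.1,-0.15,4],"turn":0},{"xyz":[-0.1,-0.15,5.5],"turn":0},{"xyz":[-0.1,-0.15,6.5],"turn":0},{"xyz":[-0.1,-0.15,7.3],"turn":0},{"xyz":[-0.1,-0.15,7.8],"turn":0},{"xyz":[-0.1,-0.15,7.8],"turn":0},{"xyz":[-0.1,-0.15,7.8],"turn":0},{"xyz":[-0.1,-0.15,7.8],"turn":0}]'
python3 go.py 634.8 -305.7 44.3 150.5
python3 - <<'E'
from bench import capture
from v import *
c=capture("scene");cv2.imwrite('pics/place4.png',cv2.resize(c["img"][310:460,210:390],None,fx=4,fy=4,interpolation=2)[:,:,::-1])
P=cloud(c);hsv=cv2.cvtColor(c["img"],cv2.COLOR_RGB2HSV)
bl=cv2.inRange(hsv,(105,110,30),(130,255,255));d=np.hypot(P[:,:,0]-635,P[:,:,1]+306)
for n,q in(("rim",P[(bl>0)&(d<78)&(np.abs(P[:,:,2]-16)<3)]),("body",P[(bl==0)&(d<65)&(P[:,:,2]>41)&(P[:,:,2]<48)])):
    print(n,len(q),rect(q))
E
```

```text
clock: 27.3
tool_pos: [634.7, -307.3, 53.1]
eef_rot: [[-0.87, 0.493, 0.002], [0.493, 0.87, -0.001], [-0.002, 0.0, -1.0]]
ft_force: [0.1, -0.1, -1.4]
gripper_width: 0.212
finger_force: 60.3
at [ 634.7 -307.3   53.1] H 150.47 tilt 0.11 q1,q6 [-25.8   3.7] F [ 0.1 -0.1 -1.4] w 0.212 t 27.3
shift cm [0.07 0.14 0.88] turn -0.03
rim 826 [ 637.3 -304.1  115.2   84.5  -28.7]
body 1651 [ 636.8 -308.3   91.2   61.   -29.8]
```

View pics/place4.png

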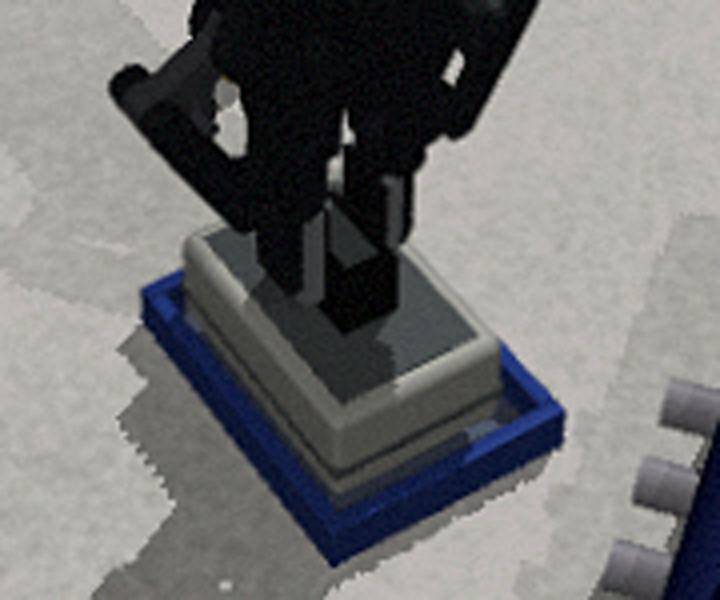

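The large oblong is aligned with its tray but sits about 3–4 mm toward −y. I'll shift it 3 mm and lower it.

```bash
python3 -m inch '[{"xyz":[0.1,0.15,0],"turn":0},{"xyz":[0.15,0.26,0.2],"turn":0},{"xyz":[0.15,0.26,0.4],"turn":0},{"xyz":[0.15,0.26,0.6],"turn":0},{"xyz":[0.15,0.26,0.75],"turn":0},{"xyz":[0.15,0.26,0.88],"turn":0},{"xyz":[0.15,0.26,0.88],"turn":0},{"xyz":[0.15,0.26,0.88],"turn":0}]'
python3 go.py 634.8 -305.7 44.3 150.5
```

```text
clock: 28.02
tool_pos: [634.0, -303.8, 44.3]
eef_rot: [[-0.87, 0.493, 0.0], [0.493, 0.87, 0.0], [-0.0, 0.0, -1.0]]
ft_force: [-2.2, 1.7, 4.8]
gripper_width: 0.216
finger_force: 61.2
at [ 634.  -303.8   44.3] H 150.48 tilt 0.02 q1,q6 [-25.6   3.9] F [-2.2  1.7  4.8] w 0.216 t 28.02
shift cm [-0.17 -0.13  0.  ] turn -0.02
```

```bash
python3 -m inch '[{"xyz":[0,0,0],"turn":0},{"xyz":[0,0,0],"turn":0},{"xyz":[0,0,0],"turn":0},{"xyz":[0,0,0],"turn":0},{"xyz":[0,0,-0.5],"turn":0},{"xyz":[0,0,-2],"turn":0},{"xyz":[0,0,-4],"turn":0},{"xyz":[0,0,-6],"turn":0},{"xyz":[0,0,-8],"turn":0},{"xyz":[0,0,-9],"turn":0}]' 0.4
python3 -m inch '[{"xyz":[1,0,-1],"turn":0},{"xyz":[4,0,-3],"turn":0},{"xyz":[7,0,-5],"turn":0},{"xyz":[10,0,-6],"turn":0},{"xyz":[13,0,-6],"turn":0},{"xyz":[16,0,-6],"turn":0},{"xyz":[19,0,-6],"turn":0},{"xyz":[22,0,-6],"turn":0},{"xyz":[24,0,-6],"turn":0},{"xyz":[24,0,-6],"turn":0}]'
python3 - <<'E'
from bench import capture
from v import *
c=capture("top");cv2.imwrite('pics/end.png',cv2.convertScaleAbs(c["img"],alpha=1.6)[:,:,::-1])
cv2.imwrite('pics/ends.png',capture("scene")["img"][:,:,::-1])
for n,x,y,r in(("RS",629.5,277.5,34),("OS",455.8,263.1,40),("RL",434.2,-299.4,47),("OL",634.8,-305.7,58)):
    b=nb(c,x,y,r,34,43);k=nb(c,x,y,r,55,66);print(n,"body",len(b),rect(b) if len(b) else '',"neck",len(k),rect(k) if len(k) else '',np.median(k[:,2]) if len(k) else '')
for n,x,y in(("jar",533,-.7),("adp",529.8,-187.1)): q=nb(c,x,y,25,8,60);print(n,len(q),rect(q) if len(q) else '')
E
```

```text
clock: 28.85
tool_pos: [635.3, -304.7, 136.7]
eef_rot: [[-0.87, 0.493, 0.004], [0.493, 0.87, -0.002], [-0.005, 0.0, -1.0]]
ft_force: [1.5, 0.2, 0.7]
gripper_width: 0.601
finger_force: 0.0
clock: 29.68
tool_pos: [421.3, -183.7, 193.2]
eef_rot: [[-0.87, 0.492, -0.003], [0.492, 0.87, 0.001], [0.003, -0.0, -1.0]]
ft_force: [-0.3, 0.7, 0.1]
gripper_width: 0.604
finger_force: 0.0
RS body 336 [628.2 278.   54.9  54.7  79.7] neck 190 [628.3 278.4  30.2  29.1 -56.1] 59.610638703656946
OS body 410 [452.5 263.7  61.4  42.9 -14.5] neck 197 [453.  263.9  34.   21.2 -15.4] 60.1474483737893
RL body 0  neck 0  
OL body 177 [ 644.9 -284.4   87.6    9.8  -28.4] neck 0  
jar 247 [533.1  -0.8  31.   29.8 -19.6]
adp 92 [ 532.2 -188.7   24.7   18.2   54.9]
```

View pics/ends.png

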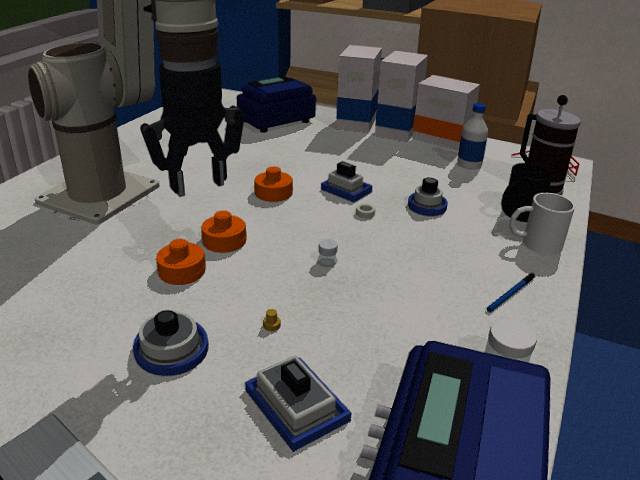

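All four filters stand in their holders, at (170,335), (296,395), (346,185) and (429,198). The jar (328,253) and adapter (271,320) are standing where they were. The arm hides the large ones from the top camera, so I'll check their heights in the scene view and then hand in.

```bash
python3 -m inch '[{"xyz":[0,0,0],"turn":0},{"xyz":[0,0,0],"turn":0},{"xyz":[0,0,0],"turn":0}]' >/dev/null
python3 - <<'E'
from bench import capture,hand_in
from v import *
c=capture("scene");ok=True
for n,x,y,r in(("RL",436,-299,40),("OL",636,-304,52)):
    k=nb(c,x,y,r,54,70);b=nb(c,x,y,r,34.5,42);A=np.c_[b[:,:2],np.ones(len(b))];g=np.linalg.lstsq(A,b[:,2],rcond=None)[0]
    print(n,"neck z",np.percentile(k[:,2],[50,90]).round(1),"body",np.median(b[:,2]).round(1),rect(b),"slope deg",np.degrees(np.hypot(*g[:2])).round(2))
    ok&=abs(np.percentile(k[:,2],75)-60)<2.5 and abs(np.median(b[:,2])-38)<2
if ok: print(hand_in())
E
```

```text
RL neck z [59.8 61.4] body 37.7 [ 437.9 -299.6   77.7   76.1   41.8] slope deg 0.74
OL neck z [59.7 61.1] body 37.9 [ 635.7 -304.8   90.7   60.7  -29.4] slope deg 0.56
the job is handed in; nothing more can be done
None
```

All four filters stand upright and flat on the floors of their matching holders, the jar and adapter are standing where they were, and the job was handed in at about 30 s of the 104 s allowed.

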